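# Stow the filter carton for the drive

## Robot

A 7-joint arm with a two-finger parallel gripper is mounted at the origin on the work surface. World frame = base frame: x ahead of the robot, y to its left, z up, the work surface at z = 0. Lengths are in mm, angles in rad, forces in N, time in s.
With the tool pointing down it reaches from about 400 to 925 mm from the base axis. Payload 4.1 kg.
Tool frame: the origin (TCP) lies midway between the tips of the shut fingers; the grasp point (between the pads) lies 19 mm behind it; z points along the fingers, y is the line along which they close (so a half turn about z gives the same grasp; the last joint's range is limited). The gripper opens to 85 mm and grips with 20 to 120 N. Pads are 22 mm wide; open, the fingers measure 114 mm over their backs; the gripper's body (76 mm by 85 mm) begins 54 mm behind the grasp point. The pads swing forward as they close: fully open they stand 13 mm farther back than shut.
Start: joints at [1.088, 0.398, 0.045, 1.537, -0.019, 1.207, -0.051], TCP at [243.429, -602.732, 231.347] pointing down, gripper open.
Joint ranges: [-2.82, 2.82], [-0.49, 2.23], [-1.37, 1.46], [0, 2.46], [-1.36, 4.5], [0.23, 2], [-2.94, 2.94]. Speed limits (rad/s): [2.57, 2.57, 3.14, 3.14, 3.14, 3.14, 3.14].

## Interface

Orientations are given as a unit quaternion [w, x, y, z].
In Python, from bench import sensors, vision, order gives the robot as it stands.
- The arm moves only by the tool drive_tool, never from a script. Its arguments are lists of equal length, an entry for each row: "gripper": the finger opening in mm, from 0 to 85.4; "translation": the shift along the tool's x, y, z in units of 60 mm (1.0 is 60 mm), a list of three; "turn": the turn about the tool's z in degrees. In form: {"gripper": [gripper, ...], "translation": [[tx, ty, tz], ...], "turn": [turn, ...]}. A call has 1 to 20 rows; each row shifts and turns the commanded pose from where the row before left it, along the tool's axes as they then stand; what a row does not reach is not made up. A row lasts 1/8 s, in which the tool goes at most 62.5 mm and 10.7 degrees, less where a joint would pass 70% of its speed; a pose out of reach is approached as far as the arm can. A call is refused whole if a number of a shift passes 1 or a number of a turn 10.7, either way. A call with a gripper value outside its range is refused whole. The fingers move at their own pace and stop on an object; the grip force is fixed at half the most. Time passes only in rows, so rows that do not move let the fingers close. It gives the time, the measured TCP pose, the force, the opening and the grip force at its end, in the units of the state.
- sensors.observe(): the state, without advancing time (a new reading comes with each control period).
- vision.grab_frame(name): name is "scene" or "top" or "wrist"; returns a dict with "img" (384x512x3 uint8, blue, green, red), "z_map" (384x512 float32, mm along the optical axis (not along the pixel's ray), 0 where there is no reading), "vfov" (degrees; the focal length in pixels is half the picture's height over the tangent of half this angle, whatever the lens; pixels are square), "cx", "cy" (the principal point, pixels), "world_to_cam" (4x4, takes a point from world to camera coordinates). Camera axes: x right, y down, z forward; pixel columns grow to the right and rows downward; lengths in mm; the calibration is good to about 2 mm. A picture is of the moment at which its call begins.
- order.finish_job(): hands the job in; it is judged then, once.
Trained networks look in a picture, given as the dict that the camera call returned (one of the last four; its "shot" number tells which), for a name from the list of things; names that differ only in an ending like _2 or _b are one class to them, and where a whole thing is asked for, a point or a joint stands for the part that bears it (a point fixed in the world has none). Each returns a list of dicts, best first, with "score" (0 to 1); they miss things now and then, are a little off and sometimes report something else, mostly with a low value. They report only what shows in the picture. A call takes as long as a camera call. They do not tell look-alikes from the thing itself.
- vision.cut_out(picture, label): "mask" (384x512 bool, what is visible of it).
- vision.place_of(picture, label): "xyz" ([x, y, z] in mm, in world coordinates, good to about 4 mm: a listed point, or the origin of a listed thing).
The state is a dict: "t": time; "q": joint angles; "qd": joint speeds; "joint_efforts": joint torques, N m; "ee_pos": TCP position; "tool_rot": TCP orientation; "ft_force": force on the tool from outside, world axes, zero at the start; "moment": the same for the moment, N m; "grip_width": opening from 0.0 (shut) to 1.0 (fully open); "grip_force": force on a finger pad.
Only numpy, scipy, OpenCV 4.12 (cv2) and the standard library are available. Lean on these libraries where they do the work, as an engineer would, in place of code of your own. Each camera call takes 0.05 s, during which the arm holds its last target. There are 200 camera calls.

## Task

The sampling van is about to drive off. Push the small, low cardboard carton on the near side of the aluminium stowing bracket along the bench until it sits fully home in the corner of the bracket, flush against both the back rail and the end lip; then push the bracket's swinging steel bar shut across the front of the carton, as far as it goes. Only push: do not lift or tip the carton, and leave the bottle, jars and other things on the bench where they are.

Things in the scene. Friction and masses are not known exactly. Their poses are not given: they have to be found in the camera images.
- carton: Low cardboard carton, 100 (its x) x 130 (its y) x 60 mm high, closed, about 0.4 kg, loose, too wide to grip. Origin: centre of its underside. It starts clear of the bracket, turned up to 0.3 rad from the bracket's axes. Fully home it sits at x = -0.050, y = -0.065 in the bracket's frame, its 130 mm side along the back rail.
- bracket: Stowing bracket, fixed: an L of aluminium, 6 mm thick, 45 mm high. Origin: inside corner of the L at bench level; its +x points away from the robot (turned up to 0.15 rad), +y left. Inner face of the back rail: plane x = 0, from y = 0 to -280 mm; of the end lip: plane y = 0, from x = 0 to -110 mm. The carton belongs on the -x, -y side of both.
- bar (a joint): Angle of the steel bar about its upright pivot (rad), growing anticlockwise from above. 0: it points along the bracket's -x, to the robot; negative: it leans out to +y; 1.571: shut against its stop, along the bracket's -y, 8 mm clear of a carton that is home. Starts open at -0.6 to -0.1 and stays where left; 1 to 2 N near its end moves it.
- bar_pivot (a point): The bar's pivot axis at bench level, at x = -113, y = +12 mm in the bracket's frame; a 20 mm post, 47 mm high, stands there. The bar runs straight out from it for 130 mm, 10 mm thick, between 21 and 45 mm above the bench.
- bar_tip (a point): Point on the bar's centre line 120 mm from the pivot axis, 33 mm above the bench.
- jar: Bystander: squat glass jar with black cap, 58 mm across, 55 mm high, to the right of the bracket. Origin: centre of underside.
- vial: Bystander: small amber jar, white cap, 30 mm across, 50 mm high, left of the swinging bar. Origin: centre of underside.
- bottle: Bystander: white plastic bottle, 72 mm across, 150 mm high, further left. Origin: centre of underside.
- funnel: Bystander: amber filter cup on a black base, 76 mm across, 140 mm high, at the back right. Origin: centre of underside.
- pen: Bystander: blue pen, 140 mm long, 9 mm thick, lying on the clipboard at the right. Origin: centre of underside.
- holder: Bystander: round blue filter holder with a short spout, 60 mm across, 32 mm high, at the left. Origin: centre of underside.
- tall_carton: Bystander: taller cardboard carton, 90 x 100 x 120 mm high, at the right. Origin: centre of underside.
There are look-alikes about, which are no part of the job. What is shaped like the carton but green, pink or purple is not meant.

How it is judged:
By the outcome, as a careful person would: the job done as asked, in the order asked, and still so for the second after the job is handed in, with the robot touching nothing.
It also fails if it takes over 72 s, if anything falls off the work surface, if the arm or the gripper's body presses on something with over 40 N, if the wrist force passes 120 N, or if a joint passes its speed limit or range.

## Working session

There is one attempt and no reset: what is moved stays moved. The work goes in short steps, Python scripts to look and compute and a tool call to move; the robot and the scene stay as the last step left them, time stands still between calls to the robot, and variables do not carry over. Pictures are saved under pics/ and viewed, at most 10 in all, crops included, and the job is handed in when it is done.

Besides the shell and the picture viewer there is one more tool, called after "Emit:" as name([rows], argument=value, ...), one row to a line, values as JSON. drive_tool: Moves the arm, as the interface text tells. Its arguments: {"type":"object","properties":{"gripper":{"type":"array"},"translation":{"type":"array"},"turn":{"type":"array"}},"required":["gripper","translation","turn"]}

```bash
mkdir -p pics; ls; cat > h.py <<'E'
import numpy as np, cv2
from bench import sensors, vision, order
def pts(f,mask=None):
    h,w=f["z_map"].shape; F=h/2/np.tan(np.radians(f["vfov"])/2)
    v,u=np.mgrid[:h,:w]; z=f["z_map"].astype(float)
    P=np.stack([(u-f["cx"])/F*z,(v-f["cy"])/F*z,z,np.ones_like(z)],-1)
    W=P@np.linalg.inv(f["world_to_cam"]).T
    W=W[...,:3]; W[z<=0]=np.nan
    return W
E
python3 - <<'E'
from h import *
s=sensors.observe(); print(s["t"],s["ee_pos"],s["tool_rot"],s["grip_width"])
for n in("top","scene"):
    f=vision.grab_frame(n); cv2.imwrite(f"pics/{n}0.png",f["img"])
    for l in ["carton","bracket","bar","bar_pivot","bar_tip","jar","vial","bottle","funnel","pen","holder","tall_carton"]:
        try:
            print(n,l,[(np.round(r["xyz"]).tolist(),round(r["score"],2)) for r in vision.place_of(f,l)][:4])
        except Exception as e: print(n,l,e)
E
```

```text
pics
0.0 [ 243.19719705 -602.10939039  230.28229773] [-9.27868338e-04  9.81629671e-01  1.90793783e-01 -2.44154455e-04] 0.9999206703345904
top carton [([336.0, 149.0, -1.0], 0.75), ([633.0, 276.0, -2.0], 0.73), ([329.0, -120.0, 3.0], 0.67), ([539.0, -110.0, 2.0], 0.63)]
top bracket [([687.0, 48.0, -2.0], 0.89), ([463.0, 108.0, 34.0], 0.57)]
top bar it knows: bar_pivot, bar_tip, bottle, bracket, carton, funnel, holder, jar, pen, tall_carton, vial
top bar_pivot [([577.0, 72.0, -0.0], 0.9)]
top bar_tip [([462.0, 110.0, 33.0], 0.61)]
top jar [([618.0, -299.0, -0.0], 0.5), ([685.0, 48.0, -1.0], 0.2)]
top vial [([497.0, 269.0, 0.0], 0.42), ([618.0, -296.0, 1.0], 0.32)]
top bottle [([566.0, 484.0, 2.0], 0.62), ([686.0, 49.0, 0.0], 0.54)]
top funnel [([664.0, -414.0, -2.0], 0.87), ([312.0, -398.0, 8.0], 0.72)]
top pen [([316.0, -402.0, 8.0], 0.72), ([686.0, 51.0, -2.0], 0.26)]
top holder [([443.0, 514.0, 0.0], 0.51)]
top tall_carton [([509.0, -554.0, -4.0], 0.74)]
scene carton [([636.0, 275.0, 1.0], 0.91), ([537.0, -111.0, 3.0], 0.81), ([663.0, -412.0, -1.0], 0.65), ([333.0, 150.0, -4.0], 0.64)]
scene bracket [([686.0, 51.0, -1.0], 0.63)]
scene bar it knows: bar_pivot, bar_tip, bottle, bracket, carton, funnel, holder, jar, pen, tall_carton, vial
scene bar_pivot [([577.0, 74.0, -4.0], 0.79)]
scene bar_tip [([455.0, 110.0, 31.0], 0.52)]
scene jar [([621.0, -299.0, 1.0], 0.77)]
scene vial [([498.0, 269.0, 1.0], 0.47), ([313.0, -397.0, 8.0], 0.46)]
scene bottle [([566.0, 484.0, -4.0], 0.88)]
scene funnel [([665.0, -411.0, 2.0], 0.95)]
scene pen [([317.0, -399.0, 4.0], 0.64), ([497.0, 270.0, 3.0], 0.4)]
scene holder [([436.0, 513.0, 4.0], 0.4)]
scene tall_carton [([507.0, -556.0, 0.0], 0.8)]
```

View pics/top0.png

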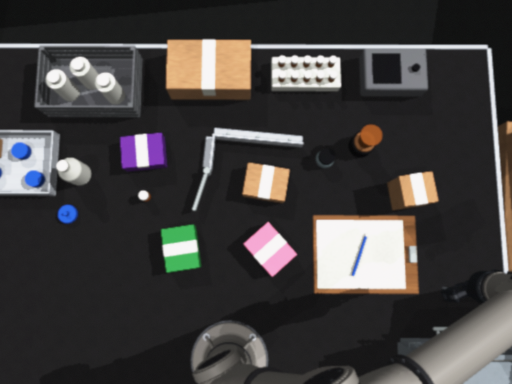

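```bash
python3 - <<'E'
from h import *
f=vision.grab_frame("top"); W=pts(f); z=W[...,2]
print("bench z",np.nanmedian(z))
for r in vision.cut_out(f,"carton")[:4]:
    m=r["mask"]&(z>50)&(z<70)
    if m.sum()<50: continue
    p=W[m]; print(np.round(cv2.minAreaRect(p[:,:2].astype(np.float32))[0]),cv2.minAreaRect(p[:,:2].astype(np.float32))[1:],np.nanmedian(p[:,2]), m.sum(), f["img"][m].mean(0).round())
for l in("bracket","bar_tip"):
  for r in vision.cut_out(f,l)[:2]:
    m=r["mask"]&(z>30)&(z<60); p=W[m]; 
    if m.sum()<20: continue
    print(l,r["score"],m.sum(),cv2.minAreaRect(p[:,:2].astype(np.float32)),p[:,:2].min(0),p[:,:2].max(0))
    # far line
    if l=="bracket":
        q=p[:,:2]; np.save("br.npy",p)
    else: np.save("bar.npy",p)
    print(cv2.fitLine(p[:,:2].astype(np.float32),cv2.DIST_HUBER,0,.01,.01).ravel())
E
```

```text
bench z -0.5096079042523343
[336. 147.] ((129.79061889648438, 100.21721649169922), 9.015122413635254) 58.33222243675971 1430 [135. 197. 119.]
[ 540. -112.] ((129.21554565429688, 100.98592376708984), 80.93043518066406) 58.520457419418335 1345 [157. 193. 228.]
[ 335. -123.] ((129.93161010742188, 99.56893920898438), 41.520538330078125) 58.494867184053646 1421 [217. 188. 243.]
bracket 0.85 511 ((632.0035400390625, -12.999130249023438), (173.7512664794922, 401.51019287109375), 32.00086975097656) [ 454.74830499 -228.17086182] [693.42803563 113.2663518 ]
[ 5.5056965e-01 -8.3478922e-01  6.0921680e+02  6.5242081e+00]
bar_tip 0.66 180 ((519.4988403320312, 88.33494567871094), (19.23457908630371, 138.94590759277344), 74.7477035522461) [452.85593755  63.12087653] [587.14397033 113.2663518 ]
[ 9.5413637e-01 -2.9937240e-01  5.2111285e+02  8.9452911e+01]
bar_tip 0.27 112 ((484.7445373535156, -529.7803955078125), (123.36675262451172, 62.23064422607422), 52.85310363769531) [ 458.96797713 -597.73687527] [ 546.32283432 -498.55119845]
[ 9.8610252e-01  1.6613796e-01  5.0244116e+02 -5.0617206e+02]
```

The target is the cardboard carton at pixel (266,183), at world (540,-112). The purple (142,151), green (181,248) and pink (270,249) boxes are look-alikes. The bracket rail runs from (215,133) to (302,141), and the bar from (209,140) to (195,208).

```bash
cat >> h.py <<'E'
def carton(f,C,a):
    W=pts(f);z=W[...,2]
    m=(z>52)&(z<66)&(abs(W[...,0]-C[0])<85)&(abs(W[...,1]-C[1])<95)
    n,lab,st,ce=cv2.connectedComponentsWithStats(m.astype(np.uint8))
    k=1+np.argmax(st[1:,4]); p=W[lab==k][:,:2].astype(np.float32)
    return cv2.minAreaRect(p)
def tob(p,O,a):
    d=np.array(p[:2])-O; c,s=np.cos(a),np.sin(a)
    return np.array([c*d[0]+s*d[1],-s*d[0]+c*d[1]])
def tow(b,O,a):
    c,s=np.cos(a),np.sin(a); return np.array([c*b[0]-s*b[1],s*b[0]+c*b[1]])+O
E
python3 - <<'E'
from h import *
for n in("top","scene"):
    f=vision.grab_frame(n);W=pts(f)
    O=np.array([687,48.]);a=-.11
    for it in range(3):
        c,s=np.cos(a),np.sin(a); d=W[...,:2]-O
        bx=c*d[...,0]+s*d[...,1]; by=-s*d[...,0]+c*d[...,1]
        z=W[...,2]; 
        m=(abs(z-44)<5)&(abs(bx-3)<14)&(by<-10)&(by>-275)
        v=cv2.fitLine(W[m][:,:2].astype(np.float32),cv2.DIST_HUBER,0,.01,.01).ravel()
        vy=v[:2]*(-1 if v[1]<0 else 1); a=np.arctan2(-vy[0],vy[1])
        R=np.array([np.cos(a),np.sin(a)]); off=(v[2:]-O)@R-3; O=O+R*off
    m2=(abs(z-44)<5)&(abs(by-3)<14)&(bx<-15)&(bx>-90)
    lip=by[m2]; print(n,m.sum(),"a",a,"O",O,"lip mid y",np.median(lip),lip.min(),lip.max(),"rail ymin",by[m].min(), "bx spread",bx[m].min(),bx[m].max())
    print(tow([-113,12],O,a), carton(f,(540,-112),a))
E
```

```text
top 168 a -0.091054514 O [687.31023587  47.97167329] lip mid y 5.716414819464043 2.284755661886278 8.763747746653927 rail ymin -274.3361821943543 bx spread -0.9085275265031711 7.424967473522279
[575.86949338  70.19691019] ((540.2836303710938, -111.23988342285156), (129.6082000732422, 101.38221740722656), 80.70108032226562)
scene 210 a -0.092720106 O [688.93906758  47.81969246] lip mid y 8.267858135734738 2.861154988532818 11.54641447417962 rail ymin -274.1401326338518 bx spread -4.303104486893673 8.464040187267793
[577.5354955   70.23051247] ((540.7091674804688, -109.58708953857422), (133.3992156982422, 106.1803970336914), 82.1349868774414)
```

Emit:
drive_tool([
  [0.5,0,0],
  [0.5,0,0],
  [0.5,0,0],
  [0,0,0],
  [0,0,0],
  [0,0,0],
  [0,-0.8,0],
  [0,-0.8,0],
  [0,-0.8,0],
  [0,-0.8,0],
  [0,-0.8,0],
  [0,-0.8,0],
], gripper=[85,85,85,85,85,85,85,85,85,85,85,85], turn=[9.5,9.5,9.5,0,0,0,0,0,0,0,0,0])

```text
t: 3.0
ee_pos: [362.3, -296.5, 231.6]
tool_rot: [0.0, 0.998, -0.058, 0.0]
ft_force: [1.2, 0.8, -0.2]
grip_width: 0.993
grip_force: 0.0
```

Emit:
drive_tool([
  [0.33,-0.8,0],
  [0.33,-0.8,0],
  [0.33,-0.8,0],
  [0.34,-0.8,0],
  [0,-0.145,0.5],
  [0,0,0.7],
  [0,0,0.7],
  [0,0,0.7],
  [0,0,0.6],
  [0,0,0.4],
  [0,0,0],
  [0,0,0],
], gripper=[85,85,85,85,85,85,85,85,85,85,85,85], turn=[-1.3,0,0,0,0,0,0,0,0,0,0,0])

```text
t: 4.5
ee_pos: [462.6, -105.9, 16.3]
tool_rot: [0.0, 0.999, -0.046, 0.001]
ft_force: [0.3, 0.5, 0.1]
grip_width: 0.998
grip_force: 0.0
```

```bash
python3 - <<'E'
from h import *
f=vision.grab_frame("scene"); cv2.imwrite("pics/s1.png",f["img"])
s=sensors.observe();print(s["ee_pos"],s["ft_force"],tob(s["ee_pos"],np.array([688,51]),-.092))
E
```

```text
[ 462.91341432 -105.85484205   16.5772416 ] [0.29219459 0.28991138 1.12734146] [-209.72439368 -176.87026664]
```

View pics/s1.png

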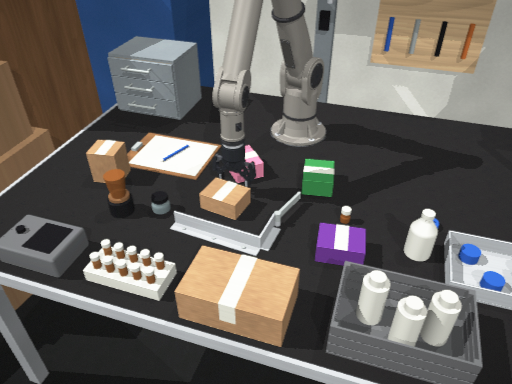

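The open gripper is behind the near face of the carton, at about (235,175), and the carton is at (228,198). Next I push forward.

Emit:
drive_tool([
  [0.1,0,0],
  [0.1,0,0],
  [0.1,0,0],
  [0.1,0,0],
  [0.1,0,0],
  [0.1,0,0],
  [0.1,0,0],
  [0.1,0,0],
  [0.1,0,0],
  [0.1,0,0],
  [0.1,0,0],
  [0.1,0,0],
  [0.1,0,0],
  [0.1,0,0],
  [0.05,0,0],
  [0.05,0,0],
  [0,0,0],
], gripper=[85,85,85,85,85,85,85,85,85,85,85,85,85,85,85,85,85], turn=[0,0,0,0,0,0,0,0,0,0,0,0,0,0,0,0,0])

```text
t: 6.68
ee_pos: [552.0, -113.5, 15.4]
tool_rot: [0.0, 0.999, -0.045, 0.001]
ft_force: [-0.6, 0.2, -0.3]
grip_width: 0.992
grip_force: 0.6
```

```bash
cat > m.py <<'E'
from h import *
O=np.array([688,51.]);a=-.092
s=sensors.observe();print(s["ee_pos"],s["ft_force"],tob(s["ee_pos"],O,a))
import sys
C=tow([float(sys.argv[1]),float(sys.argv[2])],O,a)
for n in("top","scene"):
    r=carton(vision.grab_frame(n),C,a); print(n,r[1:],tob(r[0],O,a))
E
python3 m.py -45 -175
```

```text
[ 551.99336499 -113.47046487   15.38665489] [-0.57790971  0.19117098 -0.30653167] [-120.32151419 -176.26988343]
top ((23.57621955871582, 91.176513671875), 86.07904052734375) [ -52.93672178 -118.94322055]
scene ((132.19244384765625, 120.11891174316406), 84.64026641845703) [ -64.25231999 -170.46869507]
```

Emit:
drive_tool([
  [0.05,0,0],
  [0.05,0,0],
  [0.05,0,0],
  [0.03,0,0],
  [0,0,0],
], gripper=[85,85,85,85,85], turn=[0,0,0,0,0])

```text
t: 7.4
ee_pos: [559.3, -114.1, 14.9]
tool_rot: [0.0, 0.999, -0.046, -0.003]
ft_force: [-10.0, 1.2, 6.5]
grip_width: 0.993
grip_force: 4.7
```

Emit:
drive_tool([
  [-0.2,0,0],
  [-0.4,0,0],
  [0,0,-0.7],
  [0,0,-0.8],
  [0,0.7,0],
  [0,0.8,0],
  [0,0,0],
], gripper=[85,85,60,60,60,60,60], turn=[0,0,0,0,0,0,0])

```text
t: 8.28
ee_pos: [518.1, -206.3, 105.8]
tool_rot: [0.002, 0.999, -0.049, 0.001]
ft_force: [-0.2, 0.6, 0.1]
grip_width: 0.703
grip_force: 0.0
```

```bash
python3 m.py -50 -175; python3 -c "
from h import *
s=sensors.observe();print(s['q'],s['grip_width'])"
```

```text
[ 518.07451423 -206.3121783   105.842173  ] [-0.16921655  0.64227793  0.07146702] [-145.56752798 -271.83510188]
top ((129.72854614257812, 102.65895080566406), 84.6290512084961) [ -49.78457085 -172.27785862]
scene ((132.13238525390625, 105.04021453857422), 83.85973358154297) [ -50.5887495  -170.26687163]
[ 0.44581209  0.36601911 -0.18741617  1.89083975  0.08532963  0.89041342
 -1.44584054] 0.6988050968716013
```

Emit:
drive_tool([
  [0,0,0],
  [0,0,0],
  [0,0,0],
  [0,0,0],
  [0,0,0],
  [0,0,0],
  [0,0,0],
  [0,0,0],
  [0,0,0],
  [0,0,0],
  [0,0.5,0],
  [0,0.5,0],
  [0,0.5,0],
  [0,0,0],
  [0,0,0],
], gripper=[50,50,50,50,50,50,50,50,50,50,50,50,50,50,50], turn=[-9,-9,-9,-9,-9,-9,-9,-9,-9,-9,0,0,0,0,0])

```text
t: 10.25
ee_pos: [607.6, -207.3, 105.0]
tool_rot: [-0.0, 0.738, 0.675, -0.0]
ft_force: [-0.9, 0.3, -0.3]
grip_width: 0.582
grip_force: 0.0
```

```bash
python3 -c "
from h import *
s=sensors.observe();print(s['q'],s['tool_rot'],s['grip_width'],s['ee_pos'],tob(s['ee_pos'],np.array([688,51.]),-.092))"
```

```text
[ 0.61592933  0.53618127 -0.48423956  1.67167663  0.28493949  1.0053167
 -0.05342219] [-4.58082156e-04  7.37797788e-01  6.75021639e-01 -3.18038415e-05] 0.5820925084804884 [ 607.55489805 -207.32221389  105.01971705] [ -56.37276588 -264.62027867]
```

Emit:
drive_tool([
  [0,0,0.5],
  [0,0,0.5],
  [0,0,0.5],
  [0,0,0],
  [0.1,0,0],
  [0.1,0,0],
  [0.1,0,0],
  [0.1,0,0],
  [0.1,0,0],
  [0.1,0,0],
  [0.1,0,0],
  [0.1,0,0],
  [0.1,0,0],
  [0.1,0,0],
  [0.1,0,0],
  [0.1,0,0],
  [0.1,0,0],
  [0.1,0,0],
  [0.1,0,0],
  [0.1,0,0],
], gripper=[50,50,50,50,50,50,50,50,50,50,50,50,50,50,50,50,50,50,50,50], turn=[0,0,0,0,0,0,0,0,0,0,0,0,0,0,0,0,0,0,0,0])

```text
t: 12.75
ee_pos: [616.5, -112.9, 15.3]
tool_rot: [0.0, 0.738, 0.674, -0.0]
ft_force: [-1.0, -3.2, 0.3]
grip_width: 0.585
grip_force: 0.0
```

```bash
python3 m.py -50 -90
```

```text
[ 616.53193354 -112.92789654   15.29017608] [-0.9583327  -3.20171119  0.33528461] [ -56.10572617 -169.80043368]
top ((131.68612670898438, 101.94366455078125), 85.67420196533203) [-50.2459633  -95.23740728]
scene ((147.5890655517578, 106.30023956298828), 85.38047790527344) [-50.4818674  -99.78250494]
```

Emit:
drive_tool([
  [0.1,0,0],
  [0.1,0,0],
  [0.1,0,0],
  [0.1,0,0],
  [0.05,0,0],
  [0.03,0,0],
  [0,0,0],
], gripper=[50,50,50,50,50,50,50], turn=[0,0,0,0,0,0,0])

```text
t: 13.72
ee_pos: [619.0, -84.3, 15.3]
tool_rot: [-0.0, 0.738, 0.674, -0.0]
ft_force: [-0.0, -0.6, -0.4]
grip_width: 0.584
grip_force: 0.0
```

Emit:
drive_tool([
  [0.04,0,0],
  [0.04,0,0],
  [0,0,0],
], gripper=[50,50,50], turn=[0,0,0])

```text
t: 14.1
ee_pos: [618.5, -84.3, 15.2]
tool_rot: [0.001, 0.739, 0.673, -0.003]
ft_force: [-2.4, -7.1, 1.8]
grip_width: 0.583
grip_force: 0.0
```

Emit:
drive_tool([
  [-0.2,0,0],
  [-0.5,0,0],
  [0,0,-0.7],
  [0,0,-0.8],
  [0,-0.7,0],
  [0,-0.9,0],
  [0,-0.8,0],
  [0,0,0],
], gripper=[50,50,50,50,50,50,50,50], turn=[0,0,0,0,0,0,0,0])

```text
t: 15.1
ee_pos: [468.3, -108.0, 104.7]
tool_rot: [-0.001, 0.738, 0.674, -0.002]
ft_force: [1.0, -0.6, 1.1]
grip_width: 0.586
grip_force: 0.0
```

```bash
python3 m.py -50 -65; python3 - <<'E'
from h import *
f=vision.grab_frame("top"); g=vision.grab_frame("scene")
a=cv2.resize(f["img"][90:250,150:350],None,fx=3,fy=3,interpolation=cv2.INTER_CUBIC)
b=cv2.resize(g["img"][150:270,150:320],None,fx=3,fy=3,interpolation=cv2.INTER_CUBIC)
b=cv2.copyMakeBorder(b,0,0,0,0,0)
cv2.imwrite("pics/c2.png",b); cv2.imwrite("pics/c1.png",a)
E
```

```text
[ 468.25608871 -108.02863047  104.66106925] [ 0.97817142 -0.63482775  1.05490736] [-204.20460701 -178.54402912]
top ((129.9838104248047, 101.47705078125), 84.69888305664062) [-50.98908402 -65.36581294]
scene ((131.10354614257812, 107.1992416381836), 84.56314849853516) [-50.83350352 -63.76619503]
```

View pics/c1.png

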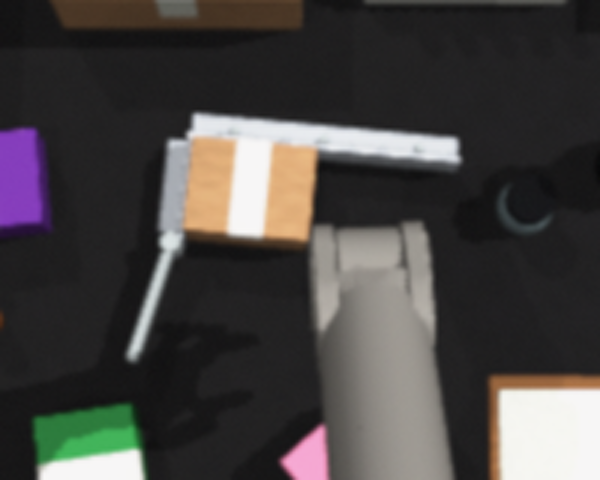

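View pics/c2.png

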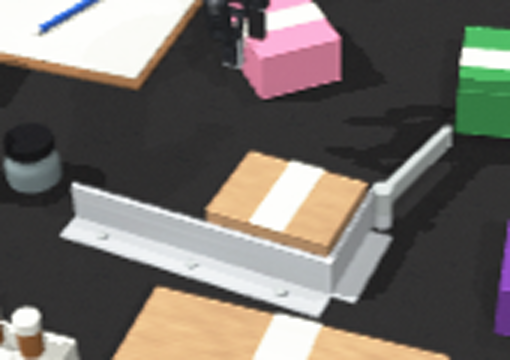

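The carton is in the corner, at about (250,190) in the top crop. It shows at most a 1 mm gap to the back rail, so I'll give it a light second push forward.

Emit:
drive_tool([
  [0.6,0.5,0],
  [0.6,0.5,0],
  [0.7,0,0],
  [0,0,0],
  [0,0,0.5],
  [0,0,0.5],
  [0,0,0.5],
  [0,0,0],
  [0,0.1,0],
  [0,0.1,0],
  [0,0.1,0],
  [0,0.1,0],
  [0,0.05,0],
  [0,0.02,0],
  [0,0,0],
], gripper=[0,0,0,0,0,0,0,0,0,0,0,0,0,0,0], turn=[0,0,0,0,0,0,0,0,0,0,0,0,0,0,0])

```text
t: 17.18
ee_pos: [556.7, -2.2, 16.5]
tool_rot: [-0.008, 0.738, 0.674, -0.012]
ft_force: [-38.9, 2.2, 40.6]
grip_width: -0.003
grip_force: 26.6
```

```bash
python3 m.py -50 -65
```

```text
[556.73671486  -2.1591082   16.51613929] [-38.86369895   2.23513946  40.57882093] [-125.82442881  -64.99349141]
top ((88.4663314819336, 37.704795837402344), 20.046167373657227) [ -33.36459887 -123.72898485]
scene ((131.8480682373047, 136.260986328125), 85.93041229248047) [-65.48645894 -64.16365323]
```

Emit:
drive_tool([
  [0,-0.25,0],
  [0,-0.25,0],
  [0,0,0],
], gripper=[0,0,0], turn=[0,0,0])

```text
t: 17.65
ee_pos: [540.3, -0.5, 15.5]
tool_rot: [0.0, 0.738, 0.674, -0.0]
ft_force: [-0.8, -0.2, 0.0]
grip_width: 0.001
grip_force: 0.0
```

```bash
python3 m.py -50 -65;python3 - <<'E'
from h import *
g=vision.grab_frame("scene")
cv2.imwrite("pics/c3.png",cv2.resize(g["img"][100:270,150:320],None,fx=3,fy=3,interpolation=cv2.INTER_CUBIC))
E
```

```text
[ 5.40261331e+02 -4.91104867e-01  1.55225791e+01] [-0.78842118 -0.15266096  0.03390642] [-142.3833777   -64.84614009]
top ((130.2163543701172, 100.50125122070312), 84.57849884033203) [-49.44663206 -65.34964179]
scene ((133.09085083007812, 104.73543548583984), 84.67505645751953) [-49.15998303 -64.14621325]
```

View pics/c3.png

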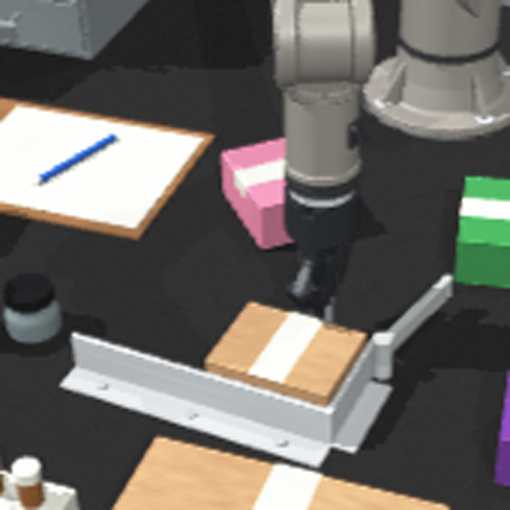

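Carton is home (-49.4, -65.3 in the bracket frame). Next is the bar, pushed from its left side.

Emit:
drive_tool([
  [0,0,-0.5],
  [0,0,-0.5],
  [0,0,-0.5],
  [0.5,-0.24,0],
  [0.5,-0.24,0],
  [0.5,-0.24,0],
  [0.5,-0.24,0],
  [0,0,0],
  [0,0,0],
  [0,0,0.5],
  [0,0,0.5],
  [0,0,0.5],
  [0,0,0],
], gripper=[0,0,0,0,0,0,0,0,0,0,0,0,0], turn=[0,0,0,0,0,0,0,6,6,0,0,0,0])

```text
t: 19.42
ee_pos: [492.9, 124.0, 13.5]
tool_rot: [-0.001, 0.805, 0.593, -0.002]
ft_force: [-0.5, -0.2, -0.4]
grip_width: 0.002
grip_force: 0.0
```

```bash
cat > b.py <<'E'
from h import *
O=np.array([688,51.]);a=-.092
s=sensors.observe(); q=s["tool_rot"]; yaw=2*np.arctan2(q[2],q[1])
d=s["ee_pos"][:2]-tow([-113,12],O,a)
print(s["t"],s["ee_pos"],s["ft_force"].round(1),"yaw",np.degrees(yaw),"rel tool x,y",d@[np.cos(yaw),np.sin(yaw)],d@[np.sin(yaw),-np.cos(yaw)])
for n in("top","scene"):
    r=vision.place_of(vision.grab_frame(n),"bar_tip")[:1]
    if r:
        t=tob(r[0]["xyz"],O,a)-[-113,12]; print(n,r[0]["score"],t,"bar",np.arctan2(-t[1],-t[0]))
E
python3 b.py
```

```text
19.425 [492.89982042 123.99990314  13.46427719] [-0.5 -0.2 -0.4] yaw 72.79888313286756 rel tool x,y 23.656447585715142 -94.92195670100136
scene 0.73 [-121.73869696   26.59772207] bar -0.21510198732718575
```

Exactly in place. Sweep the first half.

Emit:
drive_tool([
  [-0.1,0,0],
  [-0.14,-0.02,0],
  [-0.14,-0.02,0],
  [-0.14,-0.02,0],
  [-0.14,-0.02,0],
  [-0.14,-0.02,0],
  [-0.14,-0.02,0],
  [-0.14,-0.02,0],
  [-0.14,-0.02,0],
  [-0.14,-0.02,0],
  [-0.14,-0.02,0],
  [-0.14,-0.02,0],
  [0,0,0],
], gripper=[0,0,0,0,0,0,0,0,0,0,0,0,0], turn=[0,-5.1,-5.1,-5.1,-5.1,-5.1,-5.1,-5.1,-5.1,-5.1,-5.1,-5.1,0])

```text
t: 21.25
ee_pos: [493.1, 28.0, 15.8]
tool_rot: [0.001, 0.433, 0.902, -0.0]
ft_force: [-0.2, -0.5, 0.9]
grip_width: 0.005
grip_force: 0.0
```

```bash
python3 b.py
```

```text
21.25 [493.13692603  27.97347134  15.79164665] [-0.2 -0.5  0.9] yaw 128.73656747434794 rel tool x,y 16.8339521461372 -93.47024584646239
scene 0.56 [-89.4856623  -84.60947983] bar 0.7573967619480637
```

Emit:
drive_tool([
  [-0.14,-0.02,0],
  [-0.14,-0.02,0],
  [-0.14,-0.02,0],
  [-0.14,-0.02,0],
  [-0.14,-0.02,0],
  [-0.14,-0.02,0],
  [-0.14,-0.02,0],
  [-0.14,-0.02,0],
  [-0.1,-0.02,0],
  [0,0,0],
], gripper=[0,0,0,0,0,0,0,0,0,0], turn=[-5.1,-5.1,-5.1,-5.1,-5.1,-5.1,-5.1,-5.1,-5.1,0])

```text
t: 22.7
ee_pos: [548.3, -17.1, 15.1]
tool_rot: [-0.0, 0.046, 0.999, 0.0]
ft_force: [0.1, -0.2, -0.1]
grip_width: 0.0
grip_force: 0.0
```

```bash
python3 b.py
```

```text
22.7 [548.28236359 -17.111252    15.12082478] [ 0.1 -0.2 -0.1] yaw 174.7100369730288 rel tool x,y 19.839043148275135 -92.66560363979065
top 0.36 [-49.22735201 410.78408941] bar -1.451527564216207
```

Emit:
drive_tool([
  [-0.04,0,0],
  [-0.04,0,0],
  [-0.02,0,0],
  [0,0,0],
  [0,0,0],
], gripper=[0,0,0,0,0], turn=[0,0,0,0,0])

```text
t: 23.52
ee_pos: [550.5, -17.6, 14.8]
tool_rot: [-0.004, 0.045, 0.999, -0.001]
ft_force: [-9.1, 0.5, 6.5]
grip_width: -0.001
grip_force: 4.4
```

Emit:
drive_tool([
  [0.15,0,0],
  [0.5,0,0],
  [0,0,-0.7],
  [0,0,-0.7],
  [0,0,-0.7],
  [0.6,0.6,0],
  [0.6,0.6,0],
  [0.3,0.6,0],
  [0,0,0],
], gripper=[0,0,0,0,0,0,0,0,0], turn=[0,0,0,0,0,0,0,0,0])

```text
t: 24.65
ee_pos: [434.7, 104.4, 141.9]
tool_rot: [0.001, 0.042, 0.999, -0.0]
ft_force: [1.4, -0.4, 0.2]
grip_width: -0.0
grip_force: 0.0
```

```bash
python3 b.py; python3 m.py -50 -65; python3 - <<'E'
from h import *
f=vision.grab_frame("top"); O=np.array([688,51.]);a=-.092
W=pts(f); B=np.apply_along_axis(lambda p:tob(p,O,a),-1,np.nan_to_num(W[...,:2],nan=9e3))
m=(abs(W[...,2]-44)<6)&(B[...,0]<-95)&(B[...,0]>-150)&(B[...,1]<-5)&(B[...,1]>-130)
v=cv2.fitLine(B[m].astype(np.float32),cv2.DIST_HUBER,0,.01,.01).ravel(); print("bar fit",m.sum(),v,np.arctan2(abs(v[1]),-v[0]*np.sign(-v[1])*1))
g=vision.grab_frame("scene")
A=cv2.resize(f["img"][110:240,170:340],None,fx=2.3,fy=2.3); b=cv2.resize(g["img"][140:270,150:320],None,fx=2.3,fy=2.3)
cv2.imwrite("pics/e.png",np.hstack([A,b]))
for l in ["jar","vial","bottle","funnel"]: print(l,[np.round(r["xyz"]).tolist() for r in vision.place_of(g,l)][:1])
E
```

```text
24.65 [434.74277177 104.37139865 141.85634709] [ 1.4 -0.4  0.2] yaw 175.15204975263012 rel tool x,y 143.9534372001411 18.942814634617662
top 0.65 [   1.82914268 -118.66438244] bar 1.5862095265127436
[436.20930491 100.49242956 141.22848757] [ 0.46325624  0.25062163 -0.3905594 ] [-255.27275129   26.15104525]
top ((129.7642364501953, 102.4499282836914), 84.48743438720703) [-49.64991574 -65.27688434]
scene ((130.47503662109375, 107.73086547851562), 84.87017822265625) [-49.43767318 -64.06420781]
bar fit 143 [ 1.17413243e-02 -9.99931097e-01 -1.11556915e+02 -6.17332535e+01] 1.582538
jar [[621.0, -295.0, 3.0]]
vial [[496.0, 269.0, 3.0]]
bottle [[567.0, 485.0, 0.0]]
funnel [[666.0, -412.0, 1.0]]
```

View pics/e.png

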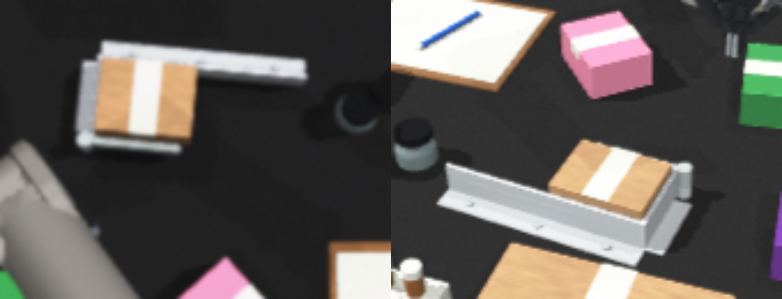

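The carton is home in the corner, at about (146,97) in the left crop. The bar is shut across its front, from (85,142) to (180,149). The robot is clear of everything and the bystanders have not moved.

```bash
python3 -c "
from bench import order; print(order.finish_job())"
```

```text
the job is handed in; nothing more can be done
None
```

The carton sits flush in the bracket corner and the bar is shut against its stop; I handed the job in at about 25 s, though one re-seating push on the carton read a resultant of about 56 N at the wrist (39 N of it along the push, under the 120 N wrist limit), and I don't know whether that contact counts against the 40 N arm/gripper-body limit.

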